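Check the hinges of two sensor cases and mark the stiff one

TASK

Try the hinges of the two orange sensor cases, the robot's left one first and then its right one: raise each lid about half-way or more by its black pull and see what it does when let go; a good lid drops shut, a stiff one stays up. Then stand the red reject marker upright on the white spot in front of the stiff case and let go of it. Leave the stiff lid standing open, the good case shut, and the green marker where it is.

Things in the scene. Friction and masses are not known exactly. Their poses are not given: they have to be found in the camera images.
- lid_a (a joint): hinge angle of the lid of case A, rad: 0 shut, grows as the front edge rises, stop at 1.2 (about 70 degrees). The cases look alike, and the stiff one may stand on the left or on the right. Let go while raised, a good lid drops shut within half a second; a stiff one stays where it was left (it needs about 1.5 N at the handle to move, a good one about 0.5 N)
- handle_a (a point): middle of the black T-bar pull on the lid of case A: a bar 24 mm long, 14 mm thick, lying parallel to the hinge, its middle 27 mm above the lid's top; shut, 78 mm nearer the front than the hinge and 34 mm higher. Turns with the lid. Pinched by its two ends from above, it turns between the fingers as the lid rises; it rises on an arc of 85 mm radius about the hinge
- hinge_a (a point): middle of the hinge line of case A, an orange box 90 mm long, 70 mm wide, 41 mm high to the hinge (lid 7 mm more), fixed on a grey plate 205 x 96 x 6 mm. Fixed to the case, axes: x from the case's front to the hinge side (away from the robot, but for yaw), y along the hinge, z up
- spot_a (a point): middle of the flat round white spot, 68 mm across, on the plate in front of case A, 155 mm before the hinge, its surface 6 mm above the table. Same axes as the hinge
- lid_b (a joint): hinge angle of the lid of case B, rad: 0 shut, grows as the front edge rises, stop at 1.2 (about 70 degrees). The cases look alike, and the stiff one may stand on the left or on the right. Let go while raised, a good lid drops shut within half a second; a stiff one stays where it was left (it needs about 1.5 N at the handle to move, a good one about 0.5 N)
- handle_b (a point): middle of the black T-bar pull on the lid of case B: a bar 24 mm long, 14 mm thick, lying parallel to the hinge, its middle 27 mm above the lid's top; shut, 78 mm nearer the front than the hinge and 34 mm higher. Turns with the lid. Pinched by its two ends from above, it turns between the fingers as the lid rises; it rises on an arc of 85 mm radius about the hinge
- hinge_b (a point): middle of the hinge line of case B, an orange box 90 mm long, 70 mm wide, 41 mm high to the hinge (lid 7 mm more), fixed on a grey plate 205 x 96 x 6 mm. Fixed to the case, axes: x from the case's front to the hinge side (away from the robot, but for yaw), y along the hinge, z up
- spot_b (a point): middle of the flat round white spot, 68 mm across, on the plate in front of case B, 155 mm before the hinge, its surface 6 mm above the table. Same axes as the hinge
- marker_red_mid (a point): centre, half-way up, of the loose red marker (the reject marker): an upright plastic pin 46 mm high, 24 mm across, on a foot 36 mm across and 7 mm thick; z is its axis. 60 g, stands on the table at the start
- marker_green_mid (a point): centre, half-way up, of the loose green marker (not wanted here): an upright plastic pin 46 mm high, 24 mm across, on a foot 36 mm across and 7 mm thick; z is its axis. 60 g, stands on the table at the start
Things that resemble listed ones, but are neither listed nor needed, are in the scene too. What is shaped like the part that bears lid_a but brown or turquoise is not meant.

How it is judged:
By the outcome, as a careful person would: the job done as asked, in the order asked, and still so for the second after the job is handed in, with the robot touching nothing.
It also fails if it takes over 67 s, if anything falls off the work surface, if the arm or the gripper's body presses on something with over 40 N, if the wrist force passes 120 N, or if a joint passes its speed limit or range.

ROBOT

A 7-joint arm with a two-finger parallel gripper is mounted at the origin on the work surface. World frame = base frame: x ahead of the robot, y to its left, z up, the work surface at z = 0. Lengths are in mm, angles in rad, forces in N, time in s.
With the tool pointing down it reaches from about 350 to 900 mm from the base axis. Payload 8.1 kg.
Tool frame: the origin (TCP) lies midway between the tips of the shut fingers; the grasp point (between the pads) lies 19 mm behind it; z points along the fingers, y is the direction in which the jaws open and shut (so a half turn about z gives the same grasp; the last joint's range is limited). The gripper opens to 85 mm and grips with 20 to 120 N. Pads are 22 mm wide; open, the fingers measure 114 mm over their backs; the gripper's body (76 mm by 85 mm) begins 54 mm behind the grasp point. The pads swing forward as they close: fully open they stand 13 mm farther back than shut.
Start: joints at [-1.218, 0.434, 0.025, 1.573, -0.012, 1.134, -0.075], TCP at [275.141, 561.194, 231.323] pointing down, gripper open.
Joint ranges: [-2.62, 2.62], [-0.44, 2.09], [-1.27, 1.32], [0.08, 2.57], [-1.32, 4.46], [0.12, 2], [-2.74, 2.74]. Speed limits (rad/s): [2.22, 2.22, 3.01, 3.01, 3.14, 3.14, 3.14].

INTERFACE

Orientations are given as a unit quaternion [x, y, z, w].
In Python, from station import arm gives the robot as it stands.
- The arm moves only by the tool drive_tool, never from a script. Its argument "motion" is one flat list of numbers, 5 for each row, row after row: the finger opening in mm, from 0 to 85.4, then the shift along the tool's x, y, z in units of 25 mm (1.0 is 25 mm), then the turn about the tool's z in units of 5 degrees (1.0 is 5 degrees). A call has 1 to 12 rows; each row shifts and turns the commanded pose from where the row before left it, along the tool's axes as they then stand; what a row does not reach is not made up. A row lasts 1/12 s, in which the tool goes at most 41.7 mm and 7.16 degrees, less where a joint would pass 70% of its speed; a pose out of reach is approached as far as the arm can. A call is refused whole if a number of a shift passes 1 or a number of a turn 1, either way. A call with a gripper value outside its range is refused whole. The fingers move at their own pace and stop on an object; the grip force is fixed at half the most. Time passes only in rows, so rows that do not move let the fingers close. It gives the time, the measured TCP pose, the force and the opening at its end, in the units of the state.
- arm.read_state(): the state, without advancing time (a new reading comes with each control period).
- arm.grab_frame(name): name is "side" or "top"; returns the picture (420x560x3 uint8, blue, green, red); there is no depth.
- arm.camera_info(name): a dict with "K" (3x3 intrinsics, pixels), "R" (3x3) and "t" (3): a world point X has camera coordinates R X + t. Camera axes: x right, y down, z forward; pixel columns grow to the right and rows downward; lengths in mm; the calibration is good to about 2 mm. A picture is of the moment at which its call begins. camera_info takes no time and is no camera call.
- arm.finish_job(): hands the job in, once; it reports no verdict.
Trained networks look in the newest picture that a camera, given by its name, has taken for a name from the list of things; names that differ only in an ending like _2 or _b are one class to them, and where a whole thing is asked for, a point or a joint stands for the part that bears it (a point fixed in the world has none). Each returns a list of dicts, best first, with "p" (0 to 1); they miss things now and then, are a little off and sometimes report something else, mostly with a low value. They report only what shows in the picture. A call takes as long as a camera call. They do not tell look-alikes from the thing itself.
- arm.boxes_of(camera, target): "centre" ([column, row] in pixels, amid what is visible of it).
- arm.outline_of(camera, target): "region" (420x560 bool, what is visible of it) and "centre" ([column, row] in pixels, amid what is visible of it).
- arm.spot_point(camera, target): "centre" ([column, row] in pixels: a listed point, or the origin of a listed thing).
The state is a dict: "clock": time; "joints": joint angles; "qd": joint speeds; "joint_torque": joint torques, N m; "eef_pos": TCP position; "orientation": TCP orientation; "wrist_force": force on the tool from outside, world axes, zero at the start; "moment": the same for the moment, N m; "grip_width": finger opening in mm.
Only numpy, scipy, OpenCV 4.12 (cv2) and the standard library are available. Lean on these libraries where they do the work, as an engineer would, in place of code of your own. Each camera call takes 0.05 s, during which the arm holds its last target.

## Working session

There is one attempt and no reset: what is moved stays moved. The work goes in short steps, Python scripts to look and compute and a tool call to move; the robot and the scene stay as the last step left them, time stands still between calls to the robot, and variables do not carry over. Pictures are saved under pics/ and viewed, and the job is handed in when it is done.

Besides the shell and the picture viewer there is one more tool, called as name(argument=value, ...) on one line, values as JSON. drive_tool: Moves the arm, as the interface text tells. Its arguments: {"type":"object","properties":{"motion":{"type":"array"}},"required":["motion"]}

```bash
ls; mkdir -p pics; python3 - <<'E'
from station import arm
import cv2
s=arm.read_state(); print(s)
for n in("side","top"):
    cv2.imwrite(f"pics/{n}0.png",arm.grab_frame(n)); c=arm.camera_info(n); print(n,c)
E
```

```text
pics
{'clock': 0.0, 'joints': array([-1.21763761,  0.43520924,  0.0249933 ,  1.57410102, -0.0116298 ,
        1.13400079, -0.07511066]), 'qd': array([ 3.05851240e-04,  2.86219440e-04, -4.36991235e-04,  3.94736832e-04,
        1.54254498e-03, -6.04620332e-04,  4.66926514e-05]), 'joint_torque': array([ 3.75386480e-04, -6.70490742e+01,  1.02536872e+00, -3.16202009e+01,
        1.55917142e-02,  1.28927667e-02,  4.32952550e-05]), 'eef_pos': array([274.91909226, 560.72222562, 230.53321631]), 'orientation': array([ 2.25966488e-01,  9.74134758e-01, -7.77789512e-04, -1.16678321e-04]), 'wrist_force': array([-0.49193374, -0.81375999, -0.04247127]), 'moment': array([-3.09785802e-02,  1.76912148e-05,  1.40093265e-02]), 'grip_width': 85.26456617966794}
side {'K': array([[506.35259554,   0.        , 274.55628139],
       [  0.        , 506.35259554, 211.21837976],
       [  0.        ,   0.        ,   1.        ]]), 'R': array([[ 0.9968115 , -0.07971954,  0.00340937],
       [-0.05394169, -0.70473974, -0.70741232],
       [ 0.05879731,  0.70497283, -0.70679288]]), 't': array([-457.60780663,  133.25464186, 1256.24951483])}
top {'K': array([[537.95199415,   0.        , 280.81739574],
       [  0.        , 537.95199415, 213.69564912],
       [  0.        ,   0.        ,   1.        ]]), 'R': array([[-0.00812606, -0.99986821, -0.01405428],
       [-0.99819587,  0.008947  , -0.05937134],
       [ 0.05948926,  0.01354647, -0.99813703]]), 't': array([  52.02704545,  475.25992801, 1361.34863771])}
```

View pics/side0.png

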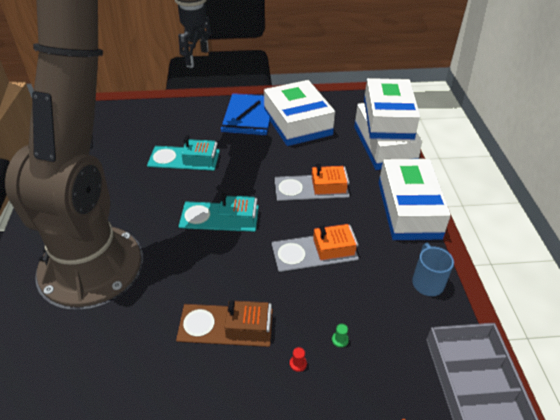

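View pics/top0.png

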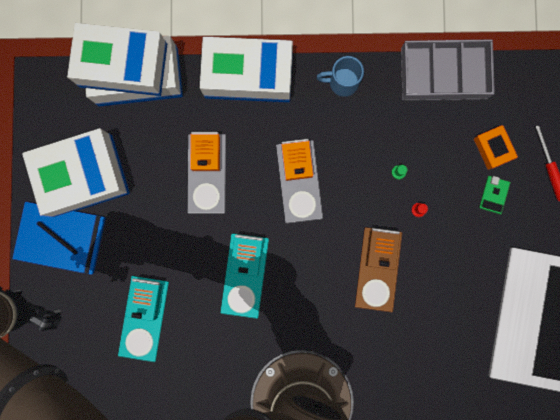

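Side view: orange cases at about (330,180) and (336,240), red marker (298,359), green (341,335). Top view: the cases' lids are at (205,155) for the left one and (297,160) for the right one, with red at (420,209) and green at (400,171). The brown and turquoise cases are decoys.

```bash
python3 - <<'E'
from station import arm
for t in ("handle_a","hinge_a","spot_a","marker_red_mid","marker_green_mid"):
    for n in("side","top"):
        r=arm.spot_point(n,t)
        print(t,n,[(round(d["p"],2),[round(float(x),1) for x in d["centre"]]) for d in r])
print(arm.read_state()["clock"])
E
```

```text
handle_a side [(0.88, [316.3, 166.4]), (0.81, [320.1, 231.4]), (0.79, [223.2, 198.9]), (0.74, [229.6, 306.7]), (0.7, [186.5, 138.6])]
handle_a top [(0.98, [301.1, 175.0]), (0.96, [241.7, 270.2]), (0.78, [137.9, 315.6]), (0.58, [201.8, 158.7])]
hinge_a side [(0.97, [252.9, 204.6]), (0.95, [266.6, 314.1]), (0.9, [344.8, 174.9]), (0.8, [210.9, 148.7]), (0.66, [355.5, 232.6])]
hinge_a top [(0.79, [248.1, 237.1]), (0.67, [384.4, 232.9]), (0.65, [295.8, 141.2]), (0.58, [202.6, 135.0])]
spot_a side [(0.95, [162.2, 156.5]), (0.77, [287.6, 187.2]), (0.64, [197.4, 214.8]), (0.63, [196.9, 319.3]), (0.56, [290.7, 251.3])]
spot_a top [(0.9, [138.3, 342.5]), (0.85, [301.9, 206.6]), (0.79, [376.5, 293.3]), (0.76, [206.6, 194.9]), (0.73, [240.3, 298.2]), (0.47, [299.5, 172.6])]
marker_red_mid side [(0.76, [299.0, 358.7]), (0.17, [320.6, 230.6])]
marker_red_mid top [(0.56, [207.2, 132.7]), (0.51, [418.9, 207.9]), (0.34, [300.4, 205.0])]
marker_green_mid side [(0.79, [342.3, 334.8])]
marker_green_mid top [(0.44, [400.1, 170.7])]
0.6
```

```bash
cat > h.py <<'E'
from station import arm
import numpy as np, cv2
from scipy.optimize import least_squares
C={n:arm.camera_info(n) for n in("side","top")}
def proj(n,X):
    c=C[n]; p=c["K"]@(c["R"]@np.asarray(X,float)+c["t"]); return p[:2]/p[2]
def tri(ps,pt):
    f=lambda X:np.r_[proj("side",X)-ps,proj("top",X)-pt]
    r=least_squares(f,[600,0,30]); return r.x,np.sqrt((r.fun**2).mean())
def onz(n,p,z):
    c=C[n]; d=c["R"].T@np.linalg.solve(c["K"],[p[0],p[1],1.]); o=-c["R"].T@c["t"]
    return o+d*(z-o[2])/d[2]
def zoom(img,x0,y0,x1,y1,f,name):
    cv2.imwrite(name,cv2.resize(img[y0:y1,x0:x1],None,fx=f,fy=f,interpolation=cv2.INTER_CUBIC))
E
python3 - <<'E'
from h import *
np.set_printoptions(precision=1,suppress=True)
D=dict(L_handle=((316.3,166.4),(201.8,158.7)),L_hinge=((344.8,174.9),(202.6,135)),L_spot=((287.6,187.2),(206.6,194.9)),
R_handle=((320.1,231.4),(301.1,175)),R_hinge=((355.5,232.6),(295.8,141.2)),R_spot=((290.7,251.3),(301.9,206.6)),
red=((299,358.7),(418.9,207.9)),green=((342.3,334.8),(400.1,170.7)))
for k,(a,b) in D.items():
    X,e=tri(a,b); print(k,X,round(e,2))
print(onz("side",(287.6,187.2),6),onz("top",(206.6,194.9),6),onz("side",(290.7,251.3),6),onz("top",(301.9,206.6),6))
a=cv2.imread("pics/side0.png");b=cv2.imread("pics/top0.png")
za=cv2.resize(a[150:290,260:380],None,fx=4,fy=4,interpolation=cv2.INTER_CUBIC)
cv2.imwrite("pics/zs.png",za)
zoom(b,180,120,330,230,5,"pics/zt.png")
E
```

```text
L_handle [602.4 240.4  79.9] 1.97
L_hinge [677.5 244.5  38.9] 0.37
L_spot [521.6 239.3   8.1] 1.39
R_handle [568.   -3.4  78.9] 0.49
R_hinge [658.4   8.1  54.1] 1.02
R_spot [496.3  -6.2  14.2] 0.8
red [ 486.4 -303.4   17.9] 0.17
green [ 584.  -257.    22.4] 0.45
[515.9 241.3   6. ] [526.6 239.5   6. ] [500.1   0.8   6. ] [494.   -6.3   6. ]
```

View pics/zs.png

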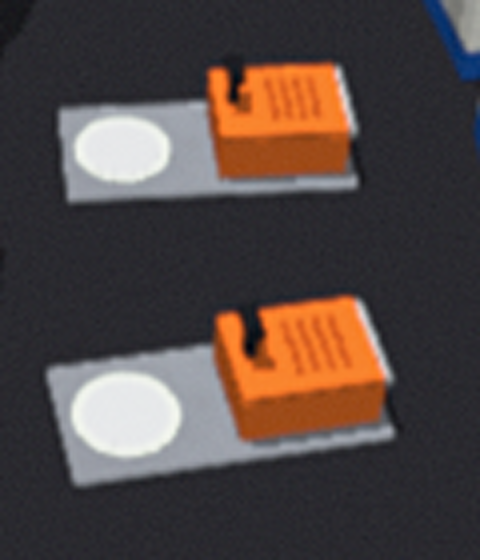

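View pics/zt.png

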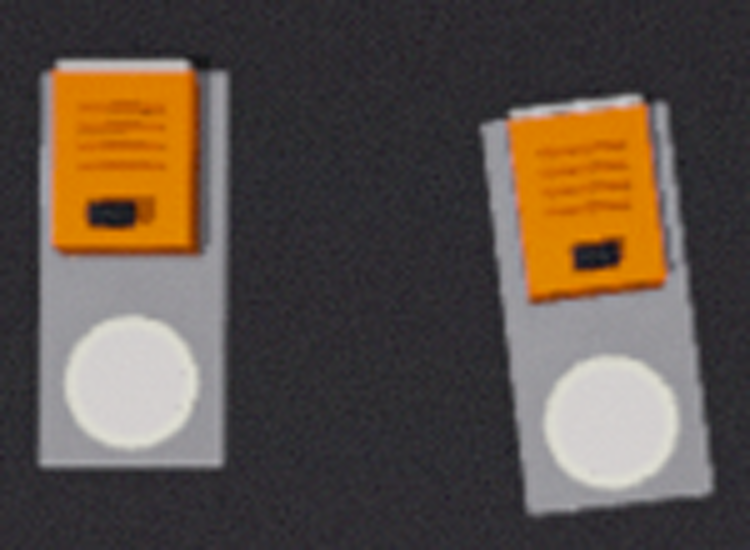

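Zoomed views: the black bars are at about top (202,162) and (299,171), and side (319,169) and (323,233). The network points for the left handle and spot are a few pixels off these. I'll refine with colour segmentation and a model fit.

```bash
cat > fit.py <<'E'
from h import *
np.set_printoptions(precision=1,suppress=True)
img={"side":cv2.imread("pics/side0.png"),"top":cv2.imread("pics/top0.png")}
def cc(n,mask,box):
    x0,y0,x1,y1=box; m=np.zeros_like(mask); m[y0:y1,x0:x1]=mask[y0:y1,x0:x1]
    k,l,st,ce=cv2.connectedComponentsWithStats(m.astype(np.uint8)); i=1+st[1:,4].argmax(); return ce[i],st[i]
B={"L":{"side":(275,165,305,205),"top":(185,178,228,215)},"R":{"side":(272,236,310,270),"top":(280,185,325,225)}}
H={"L":{"side":(310,160,328,182),"top":(190,150,215,172)},"R":{"side":(314,222,332,246),"top":(288,160,312,182)}}
for s in "LR":
    sp={}
    for n in("side","top"):
        white=(img[n].min(2)>195); sp[n],st=cc(n,white,B[s][n]); print(s,n,"spot",sp[n],st, onz(n,sp[n],6))
        black=img[n].max(2)<75
        try: c,st=cc(n,black,H[s][n]); print("  bar",c,st,onz(n,c,75))
        except Exception as e: print(e)
        
    print(s,"spot tri",tri(sp["side"],sp["top"]))
for nm,hs in(("red",lambda a:(a[...,2]>120)&(a[...,1]<60)&(a[...,0]<60)),("green",lambda a:(a[...,1]>90)&(a[...,2]<70)&(a[...,0]<110))):
    b={"side":(280,320,360,375),"top":(385,155,435,222)}
    for n in b:
        c,st=cc(n,hs(img[n].astype(int)),b[n]); print(nm,n,c,st,onz(n,c,23))
P={"L":[(42,70),(228,70),(224,466),(38,466)],"R":[(482,123),(667,103),(713,493),(527,515)]}
for s in P:
    q=np.array([onz("top",np.array(p)/5+[179.6,119.6],6) for p in P[s]]); print(s,q[:,:2].tolist(),[np.linalg.norm(q[i]-q[i-1]) for i in range(4)])
    u=(q[0]+q[1]-q[2]-q[3])/2; print("yaw",np.arctan2(u[1],u[0]),np.degrees(np.arctan2(u[1],u[0])))
E
python3 fit.py
```

```text
L side spot [290.1 186.8] [279 179  24  17 309] [523.3 242.6   6. ]
  bar [317.7 164.2] [310 160  18  15 145] [600.3 254.9  75. ]
L top spot [205.8 196.1] [193 184  26  25 508] [523.5 241.5   6. ]
  bar [202.  162.5] [198 161   9   4  36] [600.2 240.3  75. ]
L spot tri (array([523.3, 241.3,   7.2]), np.float64(0.035853327113819784))
R side spot [291.  253.1] [278 243  27  21 455] [500.2  -5.1   6. ]
  bar [321.9 226.7] [314 222  18  17 129] [577.1  15.5  75. ]
R top spot [301.7 204. ] [289 192  26  25 513] [500.7  -5.9   6. ]
  bar [298.8 170.7] [295 169   9   5  37] [577.4   2.   75. ]
R spot tri (array([500.4,  -5.9,   7. ]), np.float64(0.07984601330630857))
red side [297.6 359.1] [289 347  17  24 288] [ 482.5 -307.    23. ]
red top [419.4 209.3] [412 203  16  14 155] [ 483.1 -303.3   23. ]
green side [340.4 335.2] [332 324  16  23 282] [ 580.8 -258.1   23. ]
green top [399.3 171.4] [392 165  16  15 169] [ 580.3 -254.6   23. ]
L [[687.1869316536515, 287.97470485099984], [686.1123259928847, 191.00687251252222], [479.80886180689987, 193.48017096732016], [480.672667647765, 289.601110142499]] [np.float64(206.52066829270433), np.float64(96.97378659075481), np.float64(206.31828939864843), np.float64(96.1248204599059)]
yaw -0.009930699909807987 -0.5689871924429449
R [[656.8620886110316, 59.10724665371761], [666.2935162588149, -36.90131241849657], [463.6468755971795, -58.156426350253085], [453.1679265403756, 37.51364653153894]] [np.float64(204.83553214201686), np.float64(96.47069628958947), np.float64(203.758290235509), np.float64(96.24225277154773)]
yaw 0.10506191562004985 6.019604352588436
```

```bash
python3 - <<'E'
from h import *
np.set_printoptions(precision=1,suppress=True)
S=lambda x,y:np.array([x/4+259.6,y/4+149.6]); T=lambda x,y:np.array([x/5+179.6,y/5+119.6])
for k,(a,b) in dict(Rfl=(S(217,316),T(530,299)),Rfr=(S(239,391),T(666,284)),Lfl=(S(209,69),T(53,248)),Lfr=(S(219,138),T(197,248)),Rbl=(S(357,298),T(508,119)),Rbr=(S(384,375),T(645,103)),
  Lbar=(S(235,80),T(111,213)),Rbar=(S(252,332),T(597,255))).items(): print(k,*tri(a,b))
# predicted bar ends in side zoom
for nm,c,yaw in(("L",(600.3,240.6),-.01),("R",(577.2,2.2),.105)):
  for z in(75,81):
    for dz in (-7,7):
      for e in(-12,12):
        p=proj("side",[c[0]-np.sin(yaw)*e,c[1]+np.cos(yaw)*e,z+dz]); print(nm,z,dz,e,(p-[259.6,149.6])*4)
a=cv2.imread("pics/side0.png")
o=np.hstack([cv2.resize(a[155:190,302:342],None,fx=10,fy=10,interpolation=cv2.INTER_NEAREST),cv2.resize(a[220:255,302:342],None,fx=10,fy=10,interpolation=cv2.INTER_NEAREST)])
for j,(c,yaw,off) in enumerate((((600.3,240.6),-.01,(302,155)),((577.2,2.2),.105,(302,220)))):
  for z,col in((75,(0,255,0)),(81,(255,0,255))):
    for u in(-7,7):
     for dz in(-7,7):
      P=[((proj("side",[c[0]+u*np.cos(yaw)-np.sin(yaw)*e,c[1]+np.cos(yaw)*e+u*np.sin(yaw),z+dz])-off+.5)*10+[400*j,0]).astype(int).tolist() for e in(-12,12)]
      cv2.line(o,P[0],P[1],col,1)
cv2.imwrite("pics/bar.png",o)
E
```

```text
Rfl [560.4  34.8  48.8] 0.2462725402320026
Rfr [565.4 -33.   54.3] 0.06785549232872748
Lfl [587.6 274.   50. ] 0.0491647662489856
Lfr [586.2 201.8  48.6] 0.21730537256329363
Rbl [651.9  45.   47.1] 0.2663424100374075
Rbr [657.1 -23.7  50.5] 0.1612190168114714
Lbar [601.8 242.4  65.7] 0.17446387850732034
Rbar [577.9   1.5  68.7] 0.1881819046798221
L 75 -7 -12 [236.7  90.3]
L 75 -7 12 [232.2  68. ]
L 75 7 -12 [238.   74.8]
L 75 7 12 [233.5  52.6]
L 81 -7 -12 [237.3  83.7]
L 81 -7 12 [232.8  61.4]
L 81 7 -12 [238.6  68.1]
L 81 7 12 [234.   45.9]
R 75 -7 -12 [256.6 346.2]
R 75 -7 12 [246.8 317.9]
R 75 7 -12 [258.3 330.6]
R 75 7 12 [248.4 302.3]
R 81 -7 -12 [257.3 339.5]
R 81 -7 12 [247.5 311.2]
R 81 7 -12 [259.  323.9]
R 81 7 12 [249.1 295.5]
```

View pics/bar.png

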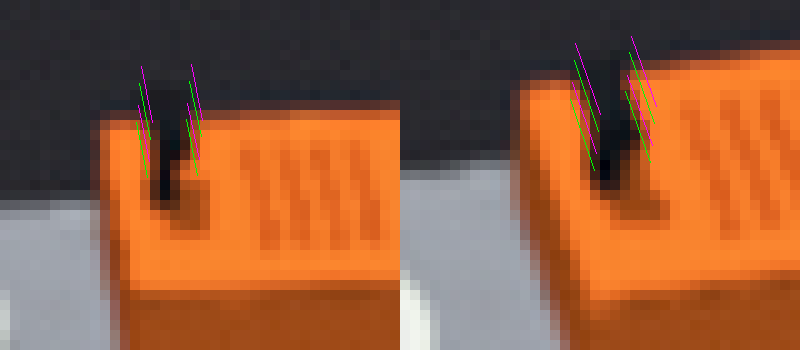

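drive_tool(motion=[85,0,0,0,-0.85,85,0,0,0,-0.85,85,0,0,0,-0.85,85,0,0,0,-0.85,85,0,0,0,-0.85,85,0,0,0,-0.85,85,-0.4,-0.4,0,0,85,-0.8,-0.8,0,0,85,-0.8,-0.8,0,0,85,-0.8,-0.8,0,0,85,-0.8,-0.8,0,0,85,-0.8,-0.8,0,0])

```text
clock: 1.6
eef_pos: [385.6, 447.9, 231.5]
orientation: [0.007, 1.0, -0.0, 0.0]
wrist_force: [1.1, 0.8, 0.4]
grip_width: 85.0
```

```bash
cat > plan.py <<'E'
import sys; from h import *
from scipy.spatial.transform import Rotation as Ro
# usage: plan.py x y z yaw_deg   (tool y wanted at 90+yaw deg)
s=arm.read_state(); R=Ro.from_quat(s["orientation"]).as_matrix(); p=s["eef_pos"]
np.set_printoptions(precision=3,suppress=True)
ang=np.degrees(np.arctan2(R[1,1],R[0,1])); print("t",round(s["clock"],2),"pos",p,"ytool ang",round(ang,2),"zt",R[:,2],"F",s["wrist_force"],"w",round(s["grip_width"],1))
if len(sys.argv)>4:
    t=np.array([float(v) for v in sys.argv[1:4]]); d=(90+float(sys.argv[4])-ang+90)%180-90
    Rn=R@Ro.from_euler("z",-d,degrees=True).as_matrix()
    print("turn units",-d/5,"shift units after turn",Rn.T@(t-p)/25,"now",R.T@(t-p)/25)
E
python3 plan.py 600.3 240.6 230 -0.57
```

```text
t 1.6 pos [385.578 447.859 231.467] ytool ang 89.17 zt [ 0. -0. -1.] F [1.097 0.836 0.406] w 85.0
turn units -0.05151705553179511 shift units after turn [-8.671 -8.204  0.063] now [-8.708 -8.165  0.063]
```

drive_tool(motion=[85,-0.9,-0.85,0,-0.05,85,-0.9,-0.85,0,0,85,-0.9,-0.85,0,0,85,-0.9,-0.85,0,0,85,-0.9,-0.85,0,0,85,-0.9,-0.85,0.5,0,85,-0.9,-0.85,0.5,0,85,-0.9,-0.85,0.5,0,85,-0.9,-0.85,0.5,0,85,-0.5,-0.5,0.5,0,60,0,0,0.5,0,60,0,0,0,0])

```text
clock: 2.6
eef_pos: [597.4, 241.1, 153.7]
orientation: [0.006, 1.0, -0.001, -0.002]
wrist_force: [-0.6, -0.2, 0.0]
grip_width: 63.4
```

```bash
python3 plan.py 600.3 240.6 57 -0.57
```

```text
t 2.6 pos [597.394 241.056 153.684] ytool ang 89.27 zt [-0.003 -0.003 -1.   ] F [-0.579 -0.154  0.006] w 63.4
turn units -0.031206619934303605 shift units after turn [-0.129 -0.006  3.867] now [-0.129 -0.006  3.867]
```

drive_tool(motion=[50,-0.1,0,0.6,0,50,0,0,0.6,0,50,0,0,0.6,0,50,0,0,0.6,0,50,0,0,0.4,0,50,0,0,0.2,0,50,0,0,0,0,50,0,0,0,0])

```text
clock: 3.27
eef_pos: [600.2, 245.0, 82.0]
orientation: [0.003, 1.0, 0.0, 0.0]
wrist_force: [-0.2, -0.5, -0.1]
grip_width: 49.6
```

```bash
python3 plan.py 600.3 240.6 57 -0.57; python3 - <<'E'
from h import *
a=arm.grab_frame("side");b=arm.grab_frame("top")
A=cv2.resize(a[120:220,260:380],None,fx=4,fy=4,interpolation=cv2.INTER_CUBIC);B=cv2.resize(b[100:200,150:250],None,fx=4,fy=4,interpolation=cv2.INTER_CUBIC)[:400]
cv2.imwrite("pics/g1.png",np.hstack([A,B])[:, :800])
E
```

```text
t 3.27 pos [600.209 245.011  81.959] ytool ang 89.62 zt [ 0.  0. -1.] F [-0.225 -0.452 -0.147] w 49.6
turn units 0.038719704579355606 shift units after turn [-0.005 -0.177  0.998] now [-0.004 -0.177  0.998]
```

View pics/g1.png

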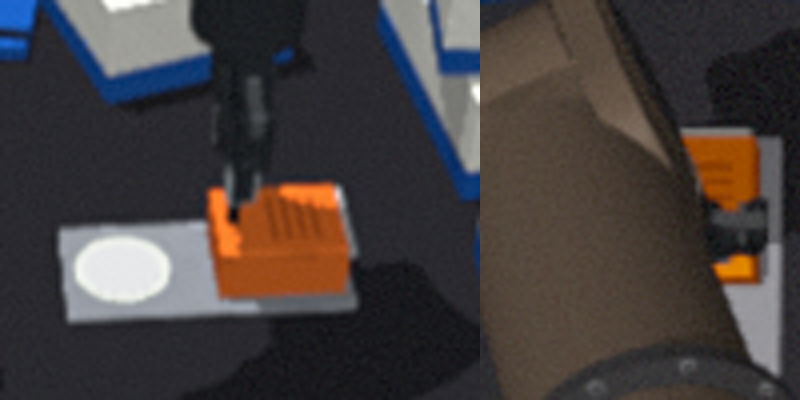

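Seen from the side (about (240,195) zoomed), the fingers stand over the left case's black pull, and y is 4 mm off. I'll correct that, descend and close.

drive_tool(motion=[50,0,-0.17,0.5,0,50,0,0,0.3,0,50,0,0,0.2,0,50,0,0,0,0,50,0,0,0,0,0,0,0,0,0,0,0,0,0,0,0,0,0,0,0,0,0,0,0,0,0,0,0,0,0])

```text
clock: 4.2
eef_pos: [600.3, 240.3, 57.0]
orientation: [0.003, 1.0, -0.0, 0.0]
wrist_force: [-2.2, -2.1, 6.1]
grip_width: 22.6
```

```bash
python3 plan.py 600.3 240.6 57 -0.57; python3 - <<'E'
from h import *
a=arm.grab_frame("side")
cv2.imwrite("pics/g2.png",cv2.resize(a[120:220,260:380],None,fx=6,fy=6,interpolation=cv2.INTER_CUBIC))
E
```

```text
t 4.2 pos [600.255 240.266  56.974] ytool ang 89.62 zt [ 0.001 -0.    -1.   ] F [-2.187 -2.061  6.087] w 22.6
turn units 0.0380857010897472 shift units after turn [-0.002  0.013 -0.001] now [-0.002  0.013 -0.001]
```

View pics/g2.png

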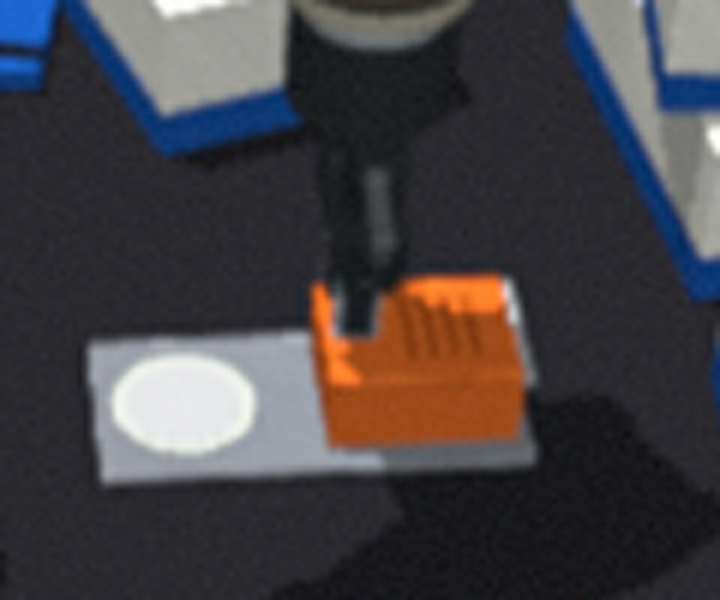

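drive_tool(motion=[0,-0.15,0,-0.305,0,0,-0.18,0,-0.29,0,0,-0.21,0,-0.27,0,0,-0.235,0,-0.245,0,0,-0.26,0,-0.22,0,0,-0.28,0,-0.195,0,0,-0.3,0,-0.165,0,0,-0.31,0,-0.135,0,0,0,0,0,0,0,0,0,0,0,0,0,0,0,0])

```text
clock: 5.17
eef_pos: [648.6, 239.9, 102.4]
orientation: [0.003, 1.0, -0.0, 0.001]
wrist_force: [-3.2, -4.1, 0.2]
grip_width: 22.3
```

```bash
python3 plan.py; python3 - <<'E'
from h import *
a=arm.grab_frame("side")
cv2.imwrite("pics/g3.png",cv2.resize(a[120:220,260:380],None,fx=6,fy=6,interpolation=cv2.INTER_CUBIC))
E
```

```text
t 5.17 pos [648.58  239.851 102.447] ytool ang 89.61 zt [ 0.001 -0.    -1.   ] F [-3.191 -4.103  0.213] w 22.3
```

View pics/g3.png

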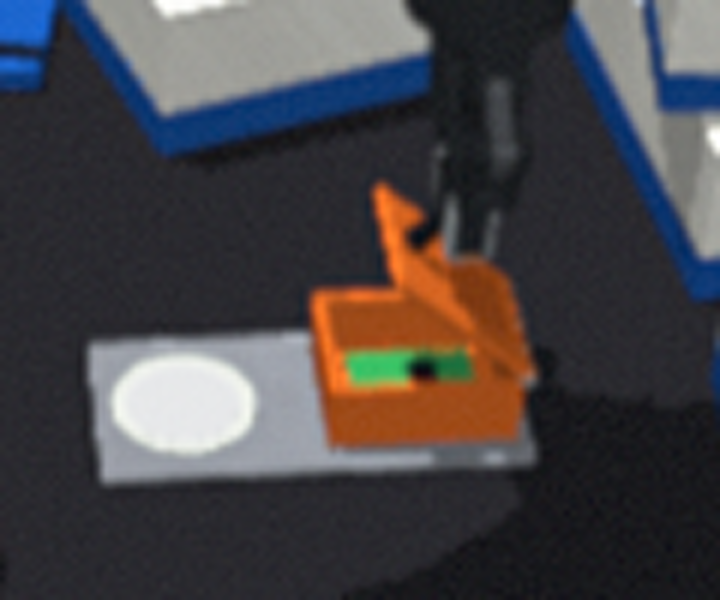

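The left lid is held up at about 0.8 rad. Its inside shows at (420,365) zoomed. Now I'll let go without moving.

drive_tool(motion=[70,0,0,0,0,70,0,0,0,0,70,0,0,0,0,70,0,0,0,0,70,0,0,0,0,70,0,0,0,0,70,0,0,0,0,70,0,0,0,0,70,0,0,0,0,70,0,0,0,0,70,0,0,0,0,70,0,0,0,0])

```text
clock: 6.22
eef_pos: [648.1, 240.2, 101.9]
orientation: [0.003, 1.0, -0.0, 0.0]
wrist_force: [-0.4, 0.3, 0.2]
grip_width: 69.8
```

```bash
python3 plan.py; python3 - <<'E'
from h import *
a=arm.grab_frame("side")
cv2.imwrite("pics/g4.png",cv2.resize(a[120:220,260:380],None,fx=6,fy=6,interpolation=cv2.INTER_CUBIC))
E
```

```text
t 6.22 pos [648.127 240.198 101.918] ytool ang 89.63 zt [ 0. -0. -1.] F [-0.444  0.347  0.242] w 69.8
```

View pics/g4.png

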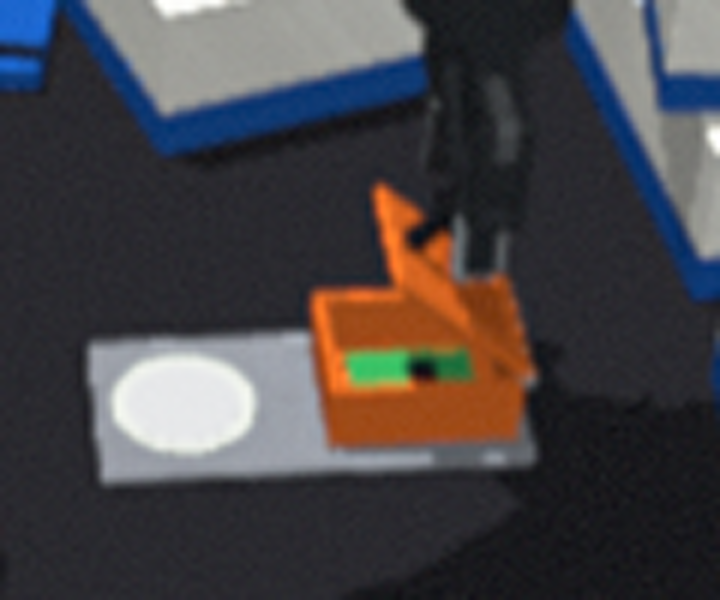

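The left lid stays up at the same angle with zero force on the tool, so it is the stiff one, provided it still stands once the fingers are gone. I'll go up and over to the right case.

drive_tool(motion=[70,0,0,-0.3,0,70,0,0,-0.6,0,70,0,0,-0.8,0,70,0,0,-0.8,0,70,0,0,-0.6,0,70,0,-0.5,-0.2,-0.3,70,0.2,-0.8,0,-0.3,70,0.3,-0.9,0,-0.3,70,0.4,-0.9,0,-0.3,70,0.4,-0.9,0,0,70,0.4,-0.9,0,0,70,0.4,-0.9,0,0])

```text
clock: 7.27
eef_pos: [605.1, 90.4, 185.2]
orientation: [-0.049, 0.999, 0.0, 0.0]
wrist_force: [0.8, 0.5, -0.0]
grip_width: 69.7
```

```bash
python3 plan.py 577.2 2.2 150 6.02;  python3 - <<'E'
from h import *
a=arm.grab_frame("side")
cv2.imwrite("pics/g5.png",cv2.resize(a[100:300,240:400],None,fx=3,fy=3,interpolation=cv2.INTER_CUBIC))
E
```

```text
t 7.27 pos [605.055  90.447 185.182] ytool ang 95.63 zt [ 0.001  0.    -1.   ] F [ 0.822  0.526 -0.036] w 69.7
turn units -0.07761925552165394 shift units after turn [ 1.479 -3.394  1.406] now [ 1.456 -3.404  1.406]
```

View pics/g5.png

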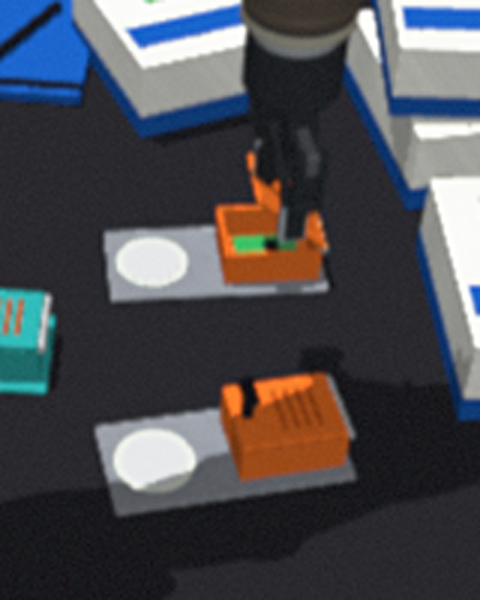

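The left lid is still up after the fingers left (about (260,180) zoomed). The right case is shut.

drive_tool(motion=[60,0.29,-0.68,0.2,-0.08,55,0.29,-0.68,0.2,0,50,0.29,-0.68,0.2,0,50,0.29,-0.68,0.3,0,50,0.29,-0.68,0.4,0,50,0,0,0.5,0,50,0,0,0.5,0,50,0,0,0.5,0,50,0,0,0.4,0,50,0,0,0.3,0,50,0,0,0,0,50,0,0,0,0])

```text
clock: 8.32
eef_pos: [578.2, 3.3, 96.9]
orientation: [-0.053, 0.999, 0.0, -0.0]
wrist_force: [0.4, 0.2, -0.1]
grip_width: 50.0
```

```bash
python3 plan.py 577.2 2.2 57 6.02
```

```text
t 8.32 pos [578.153   3.342  96.946] ytool ang 96.04 zt [-0. -0. -1.] F [ 0.437  0.246 -0.063] w 50.0
turn units 0.004325031758187947 shift units after turn [ 0.042 -0.041  1.598] now [ 0.042 -0.041  1.598]
```

drive_tool(motion=[50,0.04,-0.04,0.5,0,50,0,0,0.5,0,50,0,0,0.4,0,50,0,0,0.2,0,50,0,0,0,0,50,0,0,0,0,0,0,0,0,0,0,0,0,0,0,0,0,0,0,0,0,0,0,0,0,0,0,0,0,0])

```text
clock: 9.23
eef_pos: [577.7, 2.2, 57.7]
orientation: [-0.053, 0.999, 0.0, 0.001]
wrist_force: [-1.5, -0.1, 7.3]
grip_width: 22.7
```

```bash
python3 plan.py 577.2 2.2 57 6.02
```

```text
t 9.23 pos [577.722   2.166  57.669] ytool ang 96.03 zt [ 0.001  0.    -1.   ] F [-1.54  -0.066  7.306] w 22.7
turn units 0.0018461893091341608 shift units after turn [0.021 0.004 0.027] now [0.021 0.004 0.027]
```

Gripped at 22.7 mm. Now the same arc along the tool's own x and z.

drive_tool(motion=[0,-0.15,0,-0.305,0,0,-0.18,0,-0.29,0,0,-0.21,0,-0.27,0,0,-0.235,0,-0.245,0,0,-0.26,0,-0.22,0,0,-0.28,0,-0.195,0,0,-0.3,0,-0.165,0,0,-0.31,0,-0.135,0,0,0,0,0,0,0,0,0,0,0,0,0,0,0,0])

```text
clock: 10.15
eef_pos: [625.2, 7.3, 102.7]
orientation: [-0.053, 0.999, 0.0, 0.0]
wrist_force: [-2.5, 1.5, 1.4]
grip_width: 22.6
```

```bash
python3 plan.py; python3 - <<'E'
from h import *
a=arm.grab_frame("side")
cv2.imwrite("pics/g6.png",cv2.resize(a[130:290,250:390],None,fx=3.5,fy=3.5,interpolation=cv2.INTER_CUBIC))
E
```

```text
t 10.15 pos [625.237   7.318 102.71 ] ytool ang 96.03 zt [ 0.  0. -1.] F [-2.487  1.493  1.388] w 22.6
```

View pics/g6.png

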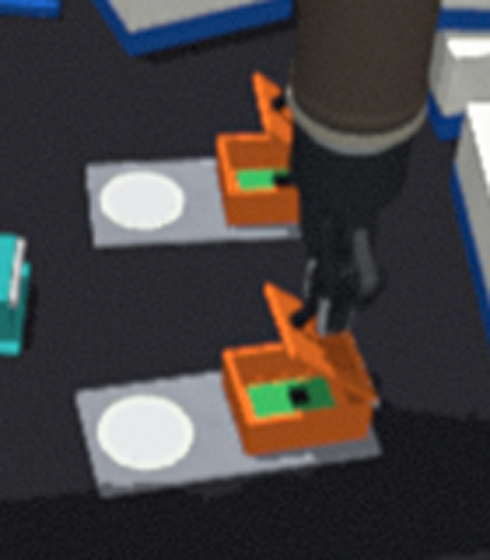

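The right lid is up at about 0.8 rad, with the left still standing open. Now I'll let go of it.

drive_tool(motion=[70,0,0,0,0,70,0,0,0,0,70,0,0,0,0,70,0,0,0,0,70,0,0,0,0,70,0,0,0,0,70,0,0,0,0,70,0,0,0,0,70,0,0,0,0,70,0,0,0,0,70,0,0,0,0,70,0,0,0,0])

```text
clock: 11.2
eef_pos: [625.1, 7.2, 102.5]
orientation: [-0.053, 0.999, 0.0, -0.0]
wrist_force: [0.7, -0.4, 0.8]
grip_width: 69.9
```

```bash
python3 plan.py 483 -304 150 6; python3 - <<'E'
from h import *
a=arm.grab_frame("side")
cv2.imwrite("pics/g7.png",cv2.resize(a[130:290,250:390],None,fx=3.5,fy=3.5,interpolation=cv2.INTER_CUBIC))
E
```

```text
t 11.2 pos [625.107   7.154 102.538] ytool ang 96.03 zt [-0.  0. -1.] F [ 0.705 -0.42   0.826] w 69.9
turn units 0.006022310664218366 shift units after turn [  6.954 -11.784  -1.899] now [  6.96  -11.78   -1.899]
```

View pics/g7.png

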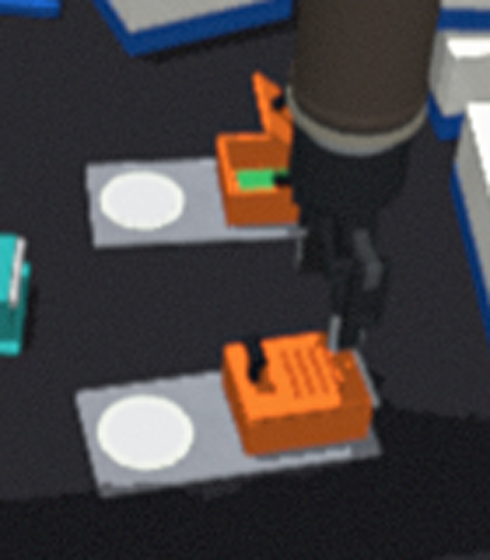

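The right lid dropped shut, so it is good, and the left case is the stiff one. I'll go up and over to the red marker.

drive_tool(motion=[75,0,0,-0.5,0,85,0,0,-0.7,0,85,0.1,-0.3,-0.7,0,85,0.4,-0.7,0,0,85,0.5,-0.8,0,0,85,0.5,-0.8,0,0,85,0.5,-0.8,0,0,85,0.5,-0.8,0,0,85,0.5,-0.8,0,0,85,0.5,-0.8,0,0,85,0.5,-0.8,0,0,85,0.5,-0.8,0,0])

```text
clock: 12.25
eef_pos: [532.1, -189.6, 150.2]
orientation: [-0.053, 0.999, -0.0, 0.0]
wrist_force: [0.4, -0.4, 0.3]
grip_width: 84.7
```

```bash
python3 plan.py 483.5 -304 120 0; python3 - <<'E'
from h import *
np.set_printoptions(precision=1,suppress=True)
for n in("top","side"):
    a=arm.grab_frame(n); 
    cv2.imwrite(f"pics/m_{n}.png",a)
    A=a.astype(int)
    for nm,hs in(("red",(A[...,2]>110)&(A[...,1]<70)&(A[...,0]<70)),("green",(A[...,1]>80)&(A[...,2]<70)&(A[...,0]<110))):
        x0,y0,x1,y1={"side":(280,320,360,375),"top":(385,155,435,222)}[n]
        m=np.zeros(hs.shape,np.uint8); m[y0:y1,x0:x1]=hs[y0:y1,x0:x1]
        _,_,st,ce=cv2.connectedComponentsWithStats(m); i=1+st[1:,4].argmax(); print(n,nm,ce[i],st[i])
# model silhouettes
def sil(n,x,y):
    P=[]
    for r,z in((18,0),(18,7),(12,7),(12,46)):
        for t in np.linspace(0,6.28,40): P.append(proj(n,[x+r*np.cos(t),y+r*np.sin(t),z]))
    P=np.array(P); return P.min(0),P.max(0)
for c in((483.5,-304),(580.5,-256)):
    for n in("top","side"): print(c,n,*sil(n,*c))
E
```

```text
t 12.25 pos [ 532.113 -189.592  150.184] ytool ang 96.03 zt [ 0. -0. -1.] F [ 0.436 -0.365  0.263] w 84.7
turn units 1.206651012561346 shift units after turn [ 1.945 -4.576  1.207] now [ 2.415 -4.347  1.207]Traceback (most recent call last):
  File "<stdin>", line 10, in <module>
ValueError: attempt to get argmax of an empty sequence
```

```bash
python3 - <<'E'
from h import *
np.set_printoptions(precision=1,suppress=True)
def sil(n,x,y):
    P=[]
    for r,z in((18,0),(18,7),(12,7),(12,46)):
        for t in np.linspace(0,6.28,40): P.append(proj(n,[x+r*np.cos(t),y+r*np.sin(t),z]))
    P=np.array(P); return np.r_[P.min(0),P.max(0)]
# bbox seen (pixel edges -> centre coordinates)
obs={"red":{"top":(412,203,16,14),"side":(289,347,17,24)},"green":{"top":(392,165,16,15),"side":(332,324,16,23)}}
for k,g in(("red",(483,-304)),("green",(580,-256))):
    o={n:np.array([b[0]-.5,b[1]-.5,b[0]+b[2]-.5,b[1]+b[3]-.5]) for n,b in obs[k].items()}
    r=least_squares(lambda p:np.r_[sil("top",*p)-o["top"],sil("side",*p)-o["side"]],g); print(k,r.x,r.fun)
    for n in o:
        r=least_squares(lambda p:sil(n,*p)-o[n],g); print("  ",n,r.x)
E
```

```text
red [ 482.9 -304.3] [-0.9  0.3 -0.7  0.5  0.3  0.5  0.5  0.8]
   top [ 483.9 -306.3]
   side [ 482.3 -302.6]
green [ 581.2 -256.2] [-0.4  0.5 -0.9 -0.3 -0.3  0.3  0.5  0.9]
   top [ 581.4 -257.9]
   side [ 581.2 -254.6]
```

drive_tool(motion=[85,0.4,-0.7,0,0,85,0.4,-0.7,0.1,0,85,0.4,-0.7,0.3,0,85,0.4,-0.7,0.3,0,85,0.4,-0.7,0.3,0,85,0.3,-0.6,0.3,0,85,0.12,-0.25,0.3,0,80,0,0,0.3,0,75,0,0,0.3,0,70,0,0,0.3,0,70,0,0,0,0,70,0,0,0,0])

```text
clock: 13.3
eef_pos: [484.3, -301.8, 87.1]
orientation: [-0.053, 0.999, 0.0, -0.0]
wrist_force: [0.6, 0.4, -0.5]
grip_width: 70.0
```

```bash
python3 plan.py 483 -304.3 14 6;  python3 - <<'E'
from h import *
a=arm.grab_frame("side")
cv2.imwrite("pics/g8.png",cv2.resize(a[260:400,240:380],None,fx=4,fy=4,interpolation=cv2.INTER_CUBIC))
E
```

```text
t 13.3 pos [ 484.267 -301.804   87.067] ytool ang 96.13 zt [-0.001  0.001 -1.   ] F [ 0.596  0.424 -0.463] w 70.0
turn units 0.025562340179732246 shift units after turn [ 0.059 -0.097  2.923] now [ 0.059 -0.097  2.923]
```

View pics/g8.png

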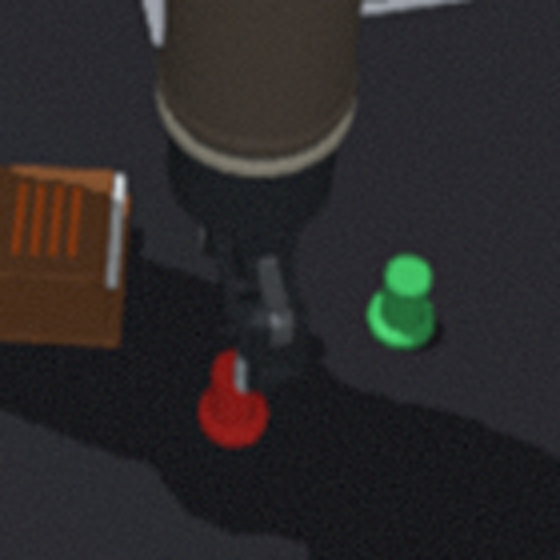

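The red marker is below the fingers at about (232,400) zoomed, and the green one is well clear at (403,300). I'll descend and grip.

drive_tool(motion=[70,0.06,-0.1,0.5,0,70,0,0,0.6,0,70,0,0,0.6,0,70,0,0,0.6,0,70,0,0,0.4,0,70,0,0,0.2,0,70,0,0,0,0,0,0,0,0,0,0,0,0,0,0,0,0,0,0,0,0,0,0,0,0,0,0,0,0,0])

```text
clock: 14.35
eef_pos: [483.2, -306.1, 16.0]
orientation: [-0.053, 0.999, -0.0, 0.001]
wrist_force: [-1.3, 0.3, 5.6]
grip_width: 21.9
```

drive_tool(motion=[0,0,0,0,0,0,0,0,0,0,0,0,0,-0.2,0,0,0,0,-0.4,0,0,0,0,-0.6,0,0,0,0,-0.8,0,0,0,0,-0.8,0,0,0,0,-0.8,0,0,0,0,-0.8,0,0,0,0,-0.6,0,0,0,0,-0.4,0,0,0,0,0,0])

```text
clock: 15.35
eef_pos: [483.8, -306.4, 152.8]
orientation: [-0.053, 0.999, -0.001, 0.002]
wrist_force: [0.6, -0.8, -0.5]
grip_width: 21.6
```

```bash
python3 plan.py 523.3 241.4 150 0;  python3 - <<'E'
from h import *
a=arm.grab_frame("side")
cv2.imwrite("pics/g9.png",cv2.resize(a[200:400,240:380],None,fx=3,fy=3,interpolation=cv2.INTER_CUBIC))
E
```

```text
t 15.35 pos [ 483.827 -306.424  152.81 ] ytool ang 96.02 zt [ 0.004 -0.002 -1.   ] F [ 0.592 -0.795 -0.53 ] w 21.6
turn units 1.204781771650559 shift units after turn [-1.579 21.913  0.079] now [-3.87  21.626  0.079]
```

View pics/g9.png

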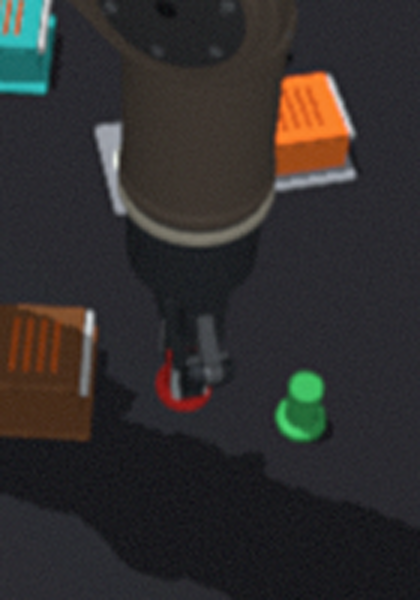

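The marker was lifted with the gripper: its foot now shows near (302,332), where it stood at (298,359). The green one is untouched. Now I'll carry the red one over to the left spot.

drive_tool(motion=[0,0,0.3,0,0.6,0,0,0.6,0,0.6,0,-0.1,0.8,0,0,0,-0.1,0.9,0,0,0,-0.1,0.9,0,0,0,-0.1,0.9,0,0,0,-0.1,0.9,0,0,0,-0.1,0.9,0,0,0,-0.1,0.9,0,0,0,-0.1,0.9,0,0,0,-0.1,0.9,0,0,0,-0.1,0.9,0,0])

```text
clock: 16.4
eef_pos: [505.2, -59.7, 148.9]
orientation: [-0.0, 1.0, 0.0, -0.001]
wrist_force: [0.3, -0.1, 0.1]
grip_width: 21.6
```

drive_tool(motion=[0,-0.1,0.9,0,0,0,-0.1,0.9,0,0,0,-0.1,0.9,0,0,0,-0.1,0.9,0,0,0,-0.1,0.9,0,0,0,-0.1,0.9,0,0,0,0,0.9,0,0,0,0,0.9,0,0,0,0,0.8,0,0,0,0,0.6,0,0,0,0,0.4,0,0,0,0,0,0,0])

```text
clock: 17.4
eef_pos: [520.0, 166.5, 149.1]
orientation: [-0.002, 1.0, 0.0, -0.001]
wrist_force: [-0.7, -0.1, -0.7]
grip_width: 21.7
```

```bash
python3 plan.py 523.3 241.4 60 0
```

```text
t 17.4 pos [520.015 166.513 149.119] ytool ang 90.22 zt [-0.002  0.001 -1.   ] F [-0.73  -0.095 -0.715] w 21.7
turn units 0.04330657719161479 shift units after turn [-0.137  2.994  3.566] now [-0.148  2.993  3.566]
```

drive_tool(motion=[0,-0.05,0.6,0,0,0,-0.05,0.7,0,0,0,-0.04,0.7,0,0,0,0,0.6,0.2,0,0,0,0.35,0.5,0,0,0,0,0.6,0,0,0,0,0.6,0,0,0,0,0.6,0,0,0,0,0.5,0,0,0,0,0.3,0,0,0,0,0,0,0,0,0,0,0])

```text
clock: 18.4
eef_pos: [524.1, 237.3, 66.9]
orientation: [-0.0, 1.0, -0.0, -0.001]
wrist_force: [-0.3, 0.4, -0.9]
grip_width: 21.7
```

```bash
python3 plan.py 523.3 241.4 22 0;  python3 - <<'E'
from h import *
a=arm.grab_frame("side")
cv2.imwrite("pics/g10.png",cv2.resize(a[110:230,250:370],None,fx=5,fy=5,interpolation=cv2.INTER_CUBIC))
E
```

```text
t 18.4 pos [524.076 237.257  66.931] ytool ang 90.0 zt [-0.001 -0.001 -1.   ] F [-0.268  0.365 -0.892] w 21.7
turn units 0.0005676127673439168 shift units after turn [0.029 0.167 1.797] now [0.029 0.167 1.797]
```

View pics/g10.png

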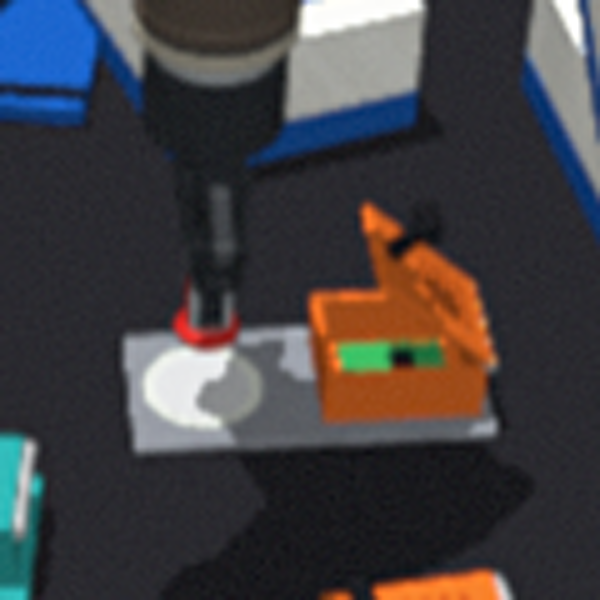

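The marker hangs upright above the left spot, and the stiff lid is open, with its edge at (375,215) zoomed. I'll lower it.

drive_tool(motion=[0,0.03,0.15,0.4,0,0,0,0,0.5,0,0,0,0,0.4,0,0,0,0,0.25,0,0,0,0,0.1,0,0,0,0,0,0,0,0,0,0,0,0,0,0,0,0])

```text
clock: 19.12
eef_pos: [523.9, 241.9, 26.8]
orientation: [-0.0, 1.0, 0.0, 0.0]
wrist_force: [-0.7, -0.7, 0.1]
grip_width: 21.7
```

```bash
python3 plan.py 523.3 241.4 22 0
```

```text
t 19.12 pos [523.94  241.867  26.765] ytool ang 90.03 zt [ 0.001  0.    -1.   ] F [-0.681 -0.678  0.053] w 21.7
turn units 0.005545492351643588 shift units after turn [ 0.026 -0.019  0.191] now [ 0.026 -0.019  0.191]
```

drive_tool(motion=[0,0,0,0.1,0,0,0,0,0.08,0,0,0,0,0,0,0,0,0,0,0,0,0,0,0,0])

```text
clock: 19.53
eef_pos: [523.9, 241.8, 22.0]
orientation: [-0.0, 1.0, 0.0, 0.0]
wrist_force: [-0.4, -0.1, 0.9]
grip_width: 21.9
```

```bash
python3 plan.py 523.3 241.4 22 0;  python3 - <<'E'
from h import *
a=arm.grab_frame("side")
cv2.imwrite("pics/g11.png",cv2.resize(a[110:230,250:370],None,fx=5,fy=5,interpolation=cv2.INTER_CUBIC))
E
```

```text
t 19.53 pos [523.857 241.814  21.961] ytool ang 90.03 zt [ 0.001  0.    -1.   ] F [-0.397 -0.059  0.864] w 21.9
turn units 0.005672347089881668 shift units after turn [ 0.022 -0.017 -0.002] now [ 0.022 -0.017 -0.002]
```

View pics/g11.png

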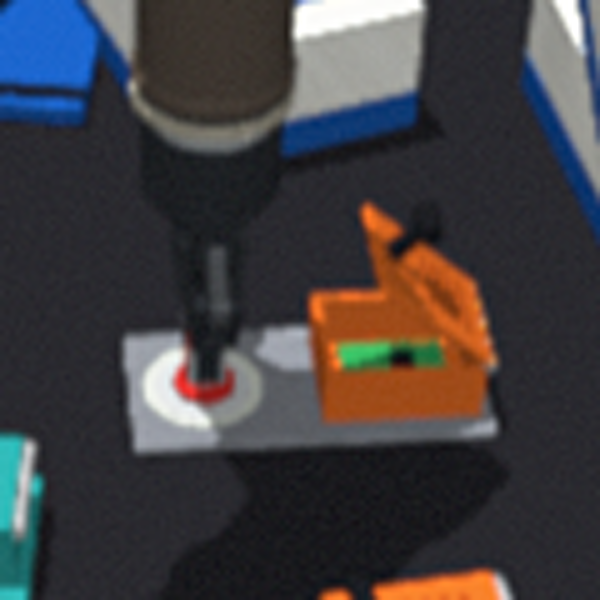

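The marker stands on the spot, its foot at (203,385) zoomed, with light contact. Now I'll open and go straight up.

drive_tool(motion=[35,0,0,0,0,45,0,0,0,0,60,0,0,0,0,70,0,0,0,0,70,0,0,0,0,70,0,0,0,0,70,0,0,-0.2,0,70,0,0,-0.4,0,70,0,0,-0.6,0,70,0,0,-0.8,0,70,0,0,-0.8,0,70,0,0,-0.8,0])

```text
clock: 20.58
eef_pos: [523.6, 241.7, 113.7]
orientation: [-0.0, 1.0, 0.0, 0.0]
wrist_force: [0.1, 0.1, 0.3]
grip_width: 69.9
```

drive_tool(motion=[70,0,0,-0.8,0,70,0,0,-0.8,0,70,0.3,0,-0.6,0,70,0.6,0,-0.4,0,70,0.8,0,0,0,70,0.8,0,0,0,70,0.6,0,0,0,70,0.3,0,0,0,70,0,0,0,0,70,0,0,0,0])

```text
clock: 21.42
eef_pos: [439.2, 241.8, 177.5]
orientation: [-0.0, 1.0, 0.0, 0.001]
wrist_force: [0.1, -0.4, 0.6]
grip_width: 69.9
```

```bash
python3 plan.py;  python3 - <<'E'
from h import *
for n in("side","top"):
    a=arm.grab_frame(n); cv2.imwrite(f"pics/e_{n}.png",a)
for t in("marker_red_mid","marker_green_mid"):
    for n in("side","top"):
        print(t,n,[(round(d["p"],2),np.round(d["centre"],1)) for d in arm.spot_point(n,t)])
a=cv2.imread("pics/e_side.png")
cv2.imwrite("pics/e_sz.png",cv2.resize(a[110:350,240:400],None,fx=3,fy=2.5,interpolation=cv2.INTER_CUBIC))
print(proj("side",[523.3,241.4,29]))
E
```

```text
t 21.42 pos [439.21  241.785 177.541] ytool ang 90.04 zt [ 0.001  0.001 -1.   ] F [ 0.138 -0.439  0.623] w 69.9
marker_red_mid side [(0.63, array([290.6, 180.4]))]
marker_red_mid top [(0.67, array([204., 194.]))]
marker_green_mid side [(0.7, array([341. , 331.3]))]
marker_green_mid top [(0.63, array([403.4, 172.3]))]
[290.37321007 181.04513623]
```

View pics/e_sz.png

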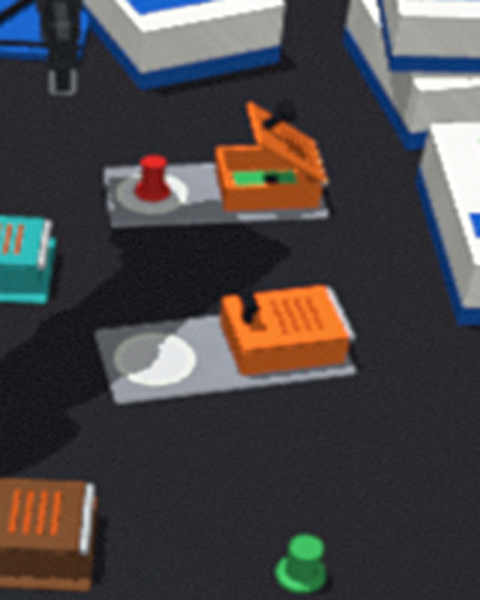

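View pics/e_top.png

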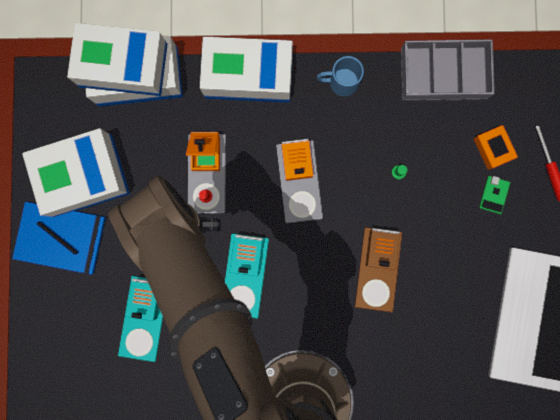

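The final pictures show the red marker upright in the middle of the left spot: side (290.6,180.4) against an expected (290.4,181.0). The left lid is open, the right case is shut, green is at its old place at top (400,171), and the gripper is clear. I'm handing the job in.

```bash
python3 -c "
from station import arm
print(arm.finish_job())"
```

```text
the job is handed in; nothing more can be done
None
```

The left case is the stiff one. I raised its lid first, to about 0.8 rad by its pull, and it stayed up when let go. I then raised the right lid the same way, and it dropped shut. The red reject marker now stands upright on the white spot in front of the left case, released. The job was handed in after about 22 s.

- **Last checks:** The final pictures from both cameras show the left lid standing open and the right case shut. The red marker's centre is within about 1 pixel of where it should be in the side view, and within about 2 pixels of the spot's middle in the top view. The green marker is where it started, and the gripper is clear with about zero force on it.
- **Disagreements:**
    - The trained network's points for the left pull and spot were a few pixels off the pictures, so I used measured colour regions and the plate's outline instead.
    - In the final pictures its points for the green marker were about 4 pixels off its first ones. The picture itself shows the marker at the same place.

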